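# Lock a stock bin into its spring-stop dock

### The arm

A 7-joint arm with a two-finger parallel gripper is mounted at the origin on the work surface. World frame = base frame: x ahead of the robot, y to its left, z up, the work surface at z = 0. Lengths are in m, angles in rad, forces in N, time in s.
With the tool pointing down it reaches from about 0.35 to 0.9 m from the base axis. Payload 8.1 kg.
Tool frame: the origin (TCP) lies midway between the tips of the shut fingers; the grasp point (between the pads) lies arm.grasp_offset behind it (arm.grasp_offset is the distance from the TCP to the grasp point, in m); z points along the fingers, y is the line along which they close (so a half turn about z gives the same grasp; the last joint's range is limited). The gripper opens to 92 mm and grips with 3 to 60 N. Pads are 19 mm wide; open, the fingers measure 130 mm over their backs; the gripper's body (75 mm by 190 mm) begins 47 mm behind the grasp point.
Start: joints at [-0.103, 0.434, 0.025, 1.573, -0.012, 1.134, -0.075], TCP at [0.625, -0, 0.227] pointing down, gripper open.
Joint ranges: [-2.62, 2.62], [-0.44, 2.09], [-1.27, 1.32], [0.08, 2.57], [-1.32, 4.46], [0.12, 2], [-2.74, 2.74]. Speed limits (rad/s): [2.22, 2.22, 3.01, 3.01, 3.14, 3.14, 3.14].

### API

Orientations are given as a rotation vector (axis times angle).
In Python, from cell import observe, imaging, arm gives the robot as it stands.
- The arm moves only by the tool apply_moves, never from a script. Its argument "commands" is a list of rows, each a list of 5 numbers: the opening in per cent of the stroke, from 0 (shut) to 100 (fully open), then the shift along the world's x, y, z in units of 0.06 m (1.0 is 0.06 m), then the turn about the world's z in units of 0.5 rad (1.0 is 0.5 rad). A call has 1 to 12 rows; each row shifts and turns the commanded pose from where the row before left it; what a row does not reach is not made up. A row lasts 1/8 s, in which the tool goes at most 62.5 mm and 10.7 degrees, less where a joint would pass 70% of its speed; a pose out of reach is approached as far as the arm can. A call with a number of a shift or a turn outside -1 to 1 is refused whole. A call with a gripper value outside its range is refused whole. The fingers move at their own pace and stop on an object; "newtons" is the grip in N (left out, the last holds). Time passes only in rows, so rows that do not move let the fingers close. It gives the time, the measured TCP pose, the force, the opening and the grip force at its end, in the units of the state.
- observe(): the state, without advancing time (a new reading comes with each control period).
- imaging.get_image(name): name is "scene" or "side" or "wrist"; returns (picture, depth): 384x512x3 uint8, red, green, blue; 384x512 float32, m along the optical axis (not along the pixel's ray), 0 where there is no reading.
- imaging.camera_params(name): a dict with "camera_matrix" (3x3 intrinsics, pixels), "origin" and "rotation" of the camera in the world; the wrist camera has in their place "tool_from_camera" (4x4, takes a point from camera to tool coordinates, whose origin is the TCP and whose axes are the flange's). Camera axes: x right, y up, looking along -z (the intrinsics and any distortion apply to the point x, -y, -z); pixel columns grow to the right and rows downward; lengths in m; the calibration is good to about 2 mm. A picture is of the moment at which its call begins: read the wrist's pose just before it. camera_params takes no time and is no camera call.
- arm.sign_off(): hands the job in; it is judged then, once.
The state is a dict: "clock": time; "joints": joint angles; "dq": joint speeds; "joint_efforts": joint torques, N m; "position": TCP position; "ee_rot": TCP orientation; "force": force on the tool from outside, world axes, zero at the start; "ft_torque": the same for the moment, N m; "width": opening from 0.0 (shut) to 1.0 (fully open); "gripper_force": force on a finger pad.
Only numpy, scipy, OpenCV 4.12 (cv2) and the standard library are available. Lean on these libraries where they do the work, as an engineer would, in place of code of your own. Each camera call takes 0.05 s, during which the arm holds its last target. There are 200 camera calls.

### The job

Slide the blue stock bin along its dock until it stands against the end stop. Two spring teeth bar the way: press the long steel strip behind the bin down with closed fingertips, keep it fully down while you push the bin over the teeth with the side of the fingers, and let it up only when the whole bin is past, so that the teeth spring up behind the bin and lock it in. Never grasp, lift or tip the bin, leave everything else where it stands, and finish with the hand clear.

Things in the scene. Friction and masses are not known exactly. Their poses are not given: they have to be found in the camera images.
- dock: Aluminium dock fixed to the table, 350 mm long (its x from -225 to +125), 134 wide. Origin on the table surface (z = 0) on the centre line, below the middle of the two teeth; x points along the dock the way the bin is pushed, to the end stop; z up. Grey runners (|y| 42-54 mm, tops 30 mm above the table) carry the bin; guides (|y| 57-64, tops 46 mm high) leave it 2 mm play a side.
- end_stop (a point): Point on the end stop's face on the dock's centre line, at dock x = +109 mm, 45 mm above the table; the stop is 52 mm high, axes like the dock's. The bin's nose comes to rest here.
- stop_bar (a joint): Spring bar in the dock, carrying the teeth and the press strip: 0 = up (teeth block the bin), grows as it is pressed straight down, to 0.016 m at its bottom stop. The spring takes about 4 N to start and 9 N at the bottom and lifts the bar as soon as it is let go. More than 0.010 m down, the teeth clear the bin's underside.
- teeth (a point): Midway between the two steel teeth, level with their tops: 40 mm above the table when up (10 mm above the bin's underside); moves with the bar. Teeth: dock x -5 to +5 mm, |y| 31 to 40 mm; 62 mm are free between them, so fingers on the strip pass between. Axes like the dock's.
- press_strip (a point): Middle of the top face of the bar's long flat press strip (moves with the bar). The strip runs along the dock's centre line from dock x = -215 to +15 mm, 50 mm wide, in an 84 mm wide channel between the runners; top 26 mm above the table when up, 10 mm when fully down. Press it anywhere; fingertips can slide along it while pressing. It runs under the bin and shows behind it.
- bin: Blue plastic stock bin, packs fast in it, loose on the runners: 100 mm long (x), 110 wide (y), 0.3-0.65 kg. Origin: centre of its underside, 30 mm above the table; x to the end stop, like the dock's. Walls 30 mm high in the rear half, 48 in the front half. Its origin starts at dock x -70 to -100 mm (before the teeth); home against the end stop it is at +59 mm, rear face 4 mm past the teeth.
- bin_rear (a point): Middle of the bin's rear face, the flat upright face to push: 50 mm behind the bin's origin, 15 mm above its underside. The face spans 30 to 60 mm above the table and 110 mm across.
- tape_roll: Bystander, to be left alone: cardboard tape roll lying flat, 72 mm across, 24 high, beside the dock. Origin at the centre of its underside.
- gel_bottle: Bystander, to be left alone: clear hand-gel bottle, 48 mm across, 105 high, beside the dock. Origin at the centre of its underside.
- gauze_box: Bystander, to be left alone: small carton 75 x 50 x 35 mm beside the dock. Origin at the centre of its underside.
- pill_jar: Bystander, to be left alone: white jar, 44 mm across, 55 high, beside the dock. Origin at the centre of its underside.
- pen_cup: Bystander, to be left alone: dark pen cup, 72 mm across, with pens up to 140 mm high. Origin at the centre of its underside.
- stapler: Bystander, to be left alone: black stapler 120 x 34 x 50 mm beside the dock. Origin at the centre of its underside.
There are look-alikes about, which are no part of the job. There is more than one size of the bin; the one meant has the size given above.

How it is judged:
On the way, in this order (a step that is already met when the one before it is completed fails the run):
1. the fingers hold the stop bar down while the bin is still before the teeth (value of joint stop_bar above 0.0105 m and contact force between the fingers and stop_bar above 0.5 N and x of bin in the frame of dock below -0.05 m), for 0.05 s.
2. the bin is over the teeth while the fingers still hold the bar down (value of joint stop_bar above 0.0105 m and contact force between the fingers and stop_bar above 0.5 N and x of bin in the frame of dock between -0.02 and 0.045 m), for 0.05 s.
At the end, for the whole second after the job is handed in: The bin stands flat on the runners against the end stop (origin at dock x = 59 mm, -3.5/+4 mm), in line with the dock and at rest, and the stop bar is up again (joint below 3 mm) with its teeth behind the bin (x of bin in the frame of dock between 0.0555 and 0.063 m and value of joint stop_bar below 0.003 m and z of bin in the frame of dock between 0.027 and 0.033 m and angle between the x axis of bin and the x axis of dock, either way round below 0.08 rad and angle between bin's own z axis and vertical below 0.05 rad and linear speed of bin below 0.01 m/s); the robot touches nothing.
It fails at once if the bin is lifted more than 7 mm off the runners (z of bin in the frame of dock above 0.037 m).
It fails at once if the bin is tipped by more than 0.12 rad (angle between bin's own z axis and vertical above 0.12 rad).
It fails at once if the bar is let up against the bin's underside while the bin is over the teeth (more than 1.5 N) (x of bin in the frame of dock between -0.047 and 0.05 m and contact force between stop_bar and bin above 1.5 N).
It fails at once if another thing on the table is moved more than 20 mm (distance of any of tape_roll, gel_bottle, gauze_box, pill_jar, pen_cup, stapler from where it was at the start of the episode above 0.02 m).
It also fails if it takes over 38 s, if anything falls off the work surface, if the arm or the gripper's body presses on something with over 40 N, if the wrist force passes 120 N, or if a joint passes its speed limit or range.

## Working session

There is one attempt and no reset: what is moved stays moved. The work goes in short steps, Python scripts to look and compute and a tool call to move; the robot and the scene stay as the last step left them, time stands still between calls to the robot, and variables do not carry over. Pictures are saved under pics/ and viewed, at most 10 in all, crops included, and the job is handed in when it is done.

Besides the shell and the picture viewer there is one more tool, called after "Request:" in YAML: its name, and indented under it one key for each argument. apply_moves: Moves the arm, as the interface text tells. Its arguments: {"type":"object","properties":{"commands":{"type":"array"},"newtons":{"type":"number"}},"required":["commands"]}

```bash
mkdir -p pics; cat > h.py <<'E'
from cell import observe, imaging, arm
import numpy as np, cv2
def pts(name):
    im,d=imaging.get_image(name); p=imaging.camera_params(name)
    K=np.array(p["camera_matrix"]); v,u=np.mgrid[:384,:512]
    c=np.stack([(u-K[0,2])/K[0,0]*d,-(v-K[1,2])/K[1,1]*d,-d],-1)
    return im,d,c@np.array(p["rotation"]).T+np.array(p["origin"])
E
python3 - <<'E'
from h import *
for n in("scene","side"):
    im,d,P=pts(n); np.savez(n+".npz",im=im,d=d,P=P); p=imaging.camera_params(n); print(n,p)
a=[np.load(n+".npz")["im"] for n in("scene","side")]
cv2.imwrite("pics/a.png",cv2.resize(a[0],(800,600))[:,:,::-1]);cv2.imwrite("pics/b.png",cv2.resize(a[1],(800,600))[:,:,::-1])
print(observe(),arm.grasp_offset)
E
```

```text
Traceback (most recent call last):
  File "h.py", line 7, in pts
    return im,d,c@np.array(p["rotation"]).T+np.array(p["origin"])
                ~~~~~~~~~~~~~~~~~~~~~~~~~~~^~~~~~~~~~~~~~~~~~~~~~
ValueError: operands could not be broadcast together with shapes (384,512) (3,)
```

```bash
sed -i 's/np.array(p\["rotation"\]).T/cv2.Rodrigues(np.array(p["rotation"],float))[0].T/' h.py
python3 - <<'E'
from h import *
for n in("scene","side"):
    im,d,P=pts(n); np.savez(n+".npz",im=im,d=d,P=P); p=imaging.camera_params(n); print(n,p)
a=[np.load(n+".npz")["im"] for n in("scene","side")]
cv2.imwrite("pics/a.png",cv2.resize(a[0],(800,600))[:,:,::-1]);cv2.imwrite("pics/b.png",cv2.resize(a[1],(800,600))[:,:,::-1])
print(observe(),arm.grasp_offset)
E
```

```text
scene {'camera_matrix': array([[406.87963662,   0.        , 255.60395481],
       [  0.        , 406.87963662, 192.24631575],
       [  0.        ,   0.        ,   1.        ]]), 'origin': array([ 1.1270268 , -0.04261577,  0.91371176]), 'rotation': array([0.52091192, 0.41429923, 1.33460551])}
side {'camera_matrix': array([[434.81975646,   0.        , 261.5626734 ],
       [  0.        , 434.81975646, 200.37073355],
       [  0.        ,   0.        ,   1.        ]]), 'origin': array([ 0.0319441 , -0.61470012,  0.55147602]), 'rotation': array([ 1.02085786, -0.35416176, -0.58910444])}
{'clock': 0.15, 'joints': array([-0.10257477,  0.4350511 ,  0.02495444,  1.57387758, -0.01157401,
        1.1340252 , -0.07511479]), 'dq': array([-0.00125955, -0.00210449, -0.00074075, -0.00375146,  0.00012671,
        0.00094004, -0.00142357]), 'joint_efforts': array([ 9.13879558e-04, -6.68263149e+01,  9.85680185e-01, -3.14695251e+01,
       -6.03506877e-02,  3.94195947e-02,  8.07748006e-05]), 'position': array([ 6.24605667e-01, -6.05529344e-05,  2.26136457e-01]), 'ee_rot': array([-2.22098756e+00, -2.22081057e+00,  1.48387362e-03]), 'force': array([ 0.58218382, -0.08853814, -0.8526134 ]), 'ft_torque': array([0.02105386, 0.04542974, 0.01095183]), 'gripper_force': 0.0, 'width': 1.0029184073766773} 0.0188
```

View pics/a.png

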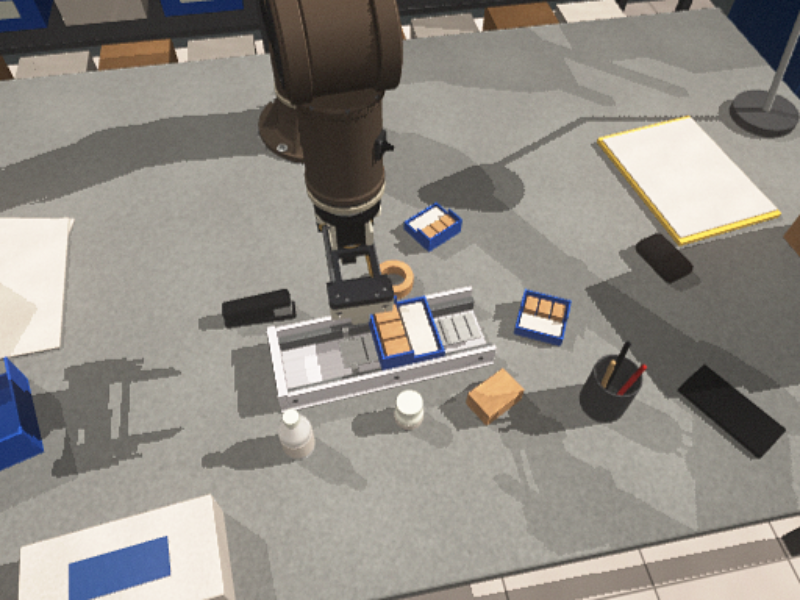

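View pics/b.png

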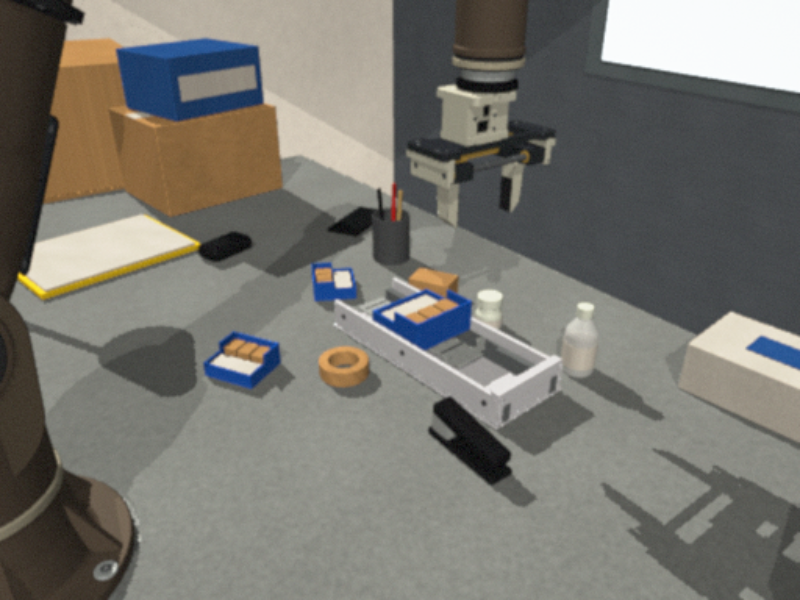

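The scene view (800x600) shows the dock from (275,360) to (490,330), with its end stop at the left (world -y). The blue bin is at (405,330), its strip shows behind it at (460,325), and the tape roll, stapler, jar, bottle and carton stand around the dock. The side view agrees, with the end stop nearest at (525,385). Next I'll fit the dock and bin.

```bash
python3 - <<'E'
import numpy as np,cv2
for n in("scene","side"):
    f=np.load(n+".npz");P=f["P"];im=f["im"];d=f["d"]
    hsv=cv2.cvtColor(im,cv2.COLOR_RGB2HSV)
    R=(d>0)&(P[...,0]>.45)&(P[...,0]<.85)&(P[...,1]>-.3)&(P[...,1]<.3)
    t=R&(abs(P[...,2])<.01);print(n,"table z",np.median(P[t][:,2]))
    m=R&(P[...,2]>.036)&(P[...,2]<.056)&(hsv[...,1]<60)
    k,l,s,c=cv2.connectedComponentsWithStats(m.astype(np.uint8))
    for i in range(1,k):
        if s[i,4]>40:
            q=P[l==i];r=cv2.minAreaRect((q[:,:2]*1000).astype(np.float32));print(" grey",s[i],np.round(q.mean(0),3),r)
    b=R&(hsv[...,0]>100)&(hsv[...,0]<125)&(hsv[...,1]>150)&(P[...,2]>.02)
    k,l,s,c=cv2.connectedComponentsWithStats(b.astype(np.uint8))
    for i in range(1,k):
        if s[i,4]>40:
            q=P[l==i];r=cv2.minAreaRect((q[:,:2]*1000).astype(np.float32));print(" blue",s[i],np.round(q.mean(0),3),np.round(np.percentile(q[:,2],[2,50,98]),3),r)
E
```

```text
scene table z 0.00010034501447642175
 grey [142 185  44  17 421] [ 0.486 -0.148  0.044] ((483.77618408203125, -152.6977081298828), (112.36912536621094, 31.74579429626465), 89.20381164550781)
 grey [273 184  29  10 120] [0.527 0.168 0.044] ((526.4342041015625, 168.78579711914062), (8.810812950134277, 78.55244445800781), 2.9066379070281982)
 grey [255 193  26  34 307] [0.589 0.101 0.054] ((588.1849975585938, 102.60041046142578), (99.88507080078125, 45.218177795410156), 4.271608352661133)
 grey [ 170  202  148   55 1080] [ 0.627 -0.019  0.046] ((595.9473876953125, 38.47186279296875), (130.4700469970703, 349.4953308105469), 3.6710991859436035)
 grey [253 250  17  18 185] [0.72  0.059 0.053] ((717.5828857421875, 60.12950897216797), (37.188358306884766, 39.163230895996094), 89.03572082519531)
 grey [179 274  21  16  80] [ 0.75  -0.107  0.047] ((745.1604614257812, -107.25587463378906), (22.257884979248047, 47.469573974609375), 12.540142059326172)
 blue [252 190  32  40 107] [0.588 0.111 0.06 ] [0.056 0.06  0.074] ((591.0143432617188, 103.50183868408203), (112.98114013671875, 52.116310119628
[... 928 characters left out ...]
25.574424743652344, 48.28060531616211), 34.53921890258789)
 grey [437 227  36  22 301] [ 0.812 -0.265  0.046] ((812.0398559570312, -264.1659851074219), (8.221380233764648, 71.53607177734375), 7.189493179321289)
 grey [277 254  49  40 630] [ 0.48  -0.153  0.043] ((482.5506896972656, -154.1986083984375), (110.31278228759766, 31.296600341796875), 89.39458465576172)
 blue [201 181  13   6  55] [0.552 0.292 0.027] [0.02  0.026 0.034] ((551.6763916015625, 292.44537353515625), (8.628475189208984, 31.84992790222168), 55.225929260253906)
 blue [239 186  63  37 945] [0.584 0.046 0.058] [0.033 0.058 0.078] ((592.185546875, 77.07010650634766), (111.61927795410156, 103.59344482421875), 4.374866008758545)
```

Both views agree on the dock: origin about (0.599,-0.012), pushing direction (0.068,-0.998). The bin is at dock x ≈ -90 mm, size 112x104 ✓. I'll move above the strip behind it.

Request:
apply_moves:
  commands:
    - [0, -0.2, 0.86, 0, 0.045]
    - [0, -0.2, 0.86, 0, 0.045]
    - [0, -0.2, 0.86, 0, 0.045]
    - [0, 0, 0, -0.7, 0]
    - [0, 0, 0, -0.7, 0]
    - [0, 0, 0, -0.6, 0]
    - [0, 0, 0, 0, 0]
    - [0, 0, 0, 0, 0]
  newtons: 20

```text
clock: 1.15
position: [0.5898, 0.155, 0.108]
ee_rot: [2.145, 2.294, 0.002]
force: [0.3, 0.5, -0.1]
width: 0.175
gripper_force: 0.0
```

```bash
python3 - <<'E'
from h import *
o=observe();print(o['clock'],o['position'],o['ee_rot'],o['force'],o['width'])
im,d,P=pts("scene");a=pts("side")[0]
cv2.imwrite("pics/c.png",np.hstack([cv2.resize(im[150:290,150:350],(400,280)),cv2.resize(a[130:270,190:390],(400,280))])[:,:,::-1])
E
```

```text
1.15 [0.58976152 0.15499147 0.1079977 ] [2.14499167e+00 2.29446966e+00 1.91254118e-03] [ 0.2571247   0.54763905 -0.09731062] 0.17509188423911054
```

View pics/c.png

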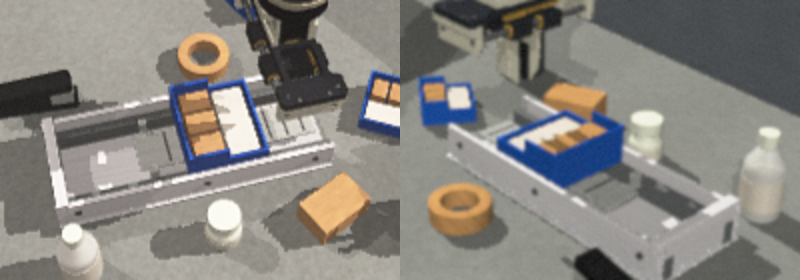

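The view is now clear. In the left half of the picture, the bin is at (220,125), its high half toward the stop wall at (60,165), and the hand is above the strip at (300,110). I'll take one refinement with the open view.

```bash
python3 - <<'E'
from h import *
th=np.deg2rad(3.9);ex=np.array([np.sin(th),-np.cos(th)]);ey=np.array([np.cos(th),np.sin(th)]);o=np.array([.5994,-.0124])
for n in("scene","side"):
    im,d,P=pts(n);hsv=cv2.cvtColor(im,cv2.COLOR_RGB2HSV)
    D=np.stack([(P[...,:2]-o)@ex,(P[...,:2]-o)@ey,P[...,2]],-1)*1000
    R=(d>0)&(abs(D[...,0]+50)<190)&(abs(D[...,1])<72)
    for lo,hi in((28,32),(44,48),(50,54)):
        q=D[R&(D[...,2]>lo)&(D[...,2]<hi)&(hsv[...,1]<60)&((D[...,0]>-20))];print(n,lo,len(q),np.round(np.percentile(q,[1,50,99],axis=0),0).tolist())
    g=R&(D[...,2]>43)&(D[...,2]<49)&(abs(D[...,1])>55)&(hsv[...,1]<60)
    for s in(1,-1):
        q=D[g&(s*D[...,1]>0)]
        if len(q)>30:print(" guide",s,len(q),np.percentile(q[:,0],[1,99]),np.median(q[:,1]),np.polyfit(q[:,0],q[:,1],1))
    b=R&(hsv[...,0]>100)&(hsv[...,0]<125)&(hsv[...,1]>120)&(D[...,2]>55)
    q=D[b];print(" bin",len(q),np.round(np.percentile(q,[1,50,99],axis=0),1).tolist(),cv2.minAreaRect(q[:,:2].astype(np.float32)))
E
```

```text
scene 28 385 [[-18.0, -60.0, 28.0], [38.0, -43.0, 30.0], [117.0, 64.0, 32.0]]
scene 44 237 [[-19.0, -65.0, 44.0], [49.0, 57.0, 46.0], [122.0, 64.0, 48.0]]
scene 50 218 [[108.0, -63.0, 50.0], [115.0, 2.0, 52.0], [122.0, 62.0, 54.0]]
 guide 1 398 [-222.72096604  116.97946245] 60.278559294295704 [5.54964478e-04 6.02188550e+01]
 guide -1 181 [-165.60835008  122.88637726] -60.81527855683763 [ 9.79849063e-04 -6.09001818e+01]
 bin 445 [[-141.0, -55.7, 55.7], [-74.7, 17.7, 65.9], [-41.3, 55.6, 80.5]] ((-91.94488525390625, -1.0618629455566406), (114.5530776977539, 101.61100006103516), 89.64099884033203)
side 28 365 [[-18.0, -66.0, 28.0], [56.0, 43.0, 30.0], [125.0, 59.0, 32.0]]
side 44 303 [[-19.0, -65.0, 44.0], [65.0, -24.0, 45.0], [124.0, 64.0, 48.0]]
side 50 250 [[109.0, -64.0, 50.0], [116.0, -4.0, 52.0], [124.0, 61.0, 53.0]]
 guide 1 196 [-221.92246856  122.23890773] 58.46644052305506 [2.27677519e-03 5.89997162e+01]
 guide -1 356 [-220.70992756  122.97603725] -62.44735143708813 [-6.06322093e-04 -6.17877723e+01]
 bin 617 [[-141.1, -56.2, 55.2], [-43.8, -16.9, 65.2], [-38.9, 54.3, 79.4]] ((-101.01264953613281, -0.810211181640625), (113.13228607177734, 125.36685943603516), 89.55473327636719)
```

Frame confirmed within about 1 mm, with the bin's rear at dock x = -141. Descending onto the strip.

Request:
apply_moves:
  commands:
    - [0, 0, 0, -0.5, 0]
    - [0, 0, 0, -0.5, 0]
    - [0, 0, 0, -0.3, 0]
    - [0, 0, 0, -0.15, 0]
    - [0, 0, 0, -0.1, 0]
    - [0, 0, 0, -0.1, 0]
    - [0, 0, 0, 0, 0]

```text
clock: 2.22
position: [0.589, 0.1548, 0.0101]
ee_rot: [2.145, 2.295, 0.0]
force: [-8.3, -2.2, 18.8]
width: 0.004
gripper_force: 9.8
```

Request:
apply_moves:
  commands:
    - [0, 0.01, -0.15, 0, 0]
    - [0, 0.01, -0.15, 0, 0]
    - [0, 0.01, -0.15, 0, 0]
    - [0, 0.01, -0.15, 0, 0]

```text
clock: 2.72
position: [0.5936, 0.1232, 0.0103]
ee_rot: [2.142, 2.298, 0.012]
force: [-1.6, 9.1, 10.7]
width: 0.003
gripper_force: 6.2
```

Request:
apply_moves:
  commands:
    - [0, 0, -0.15, -0.03, 0]
    - [0, 0, -0.18, -0.01, 0]
    - [0, 0, -0.18, 0, 0]
    - [0, 0.01, -0.18, 0, 0]
    - [0, 0.01, -0.18, 0, 0]

```text
clock: 3.35
position: [0.5971, 0.0761, 0.0101]
ee_rot: [2.138, 2.302, 0.023]
force: [-2.1, 21.0, 25.7]
width: 0.007
gripper_force: 14.2
```

Request:
apply_moves:
  commands:
    - [0, -0.03, -0.15, 0, 0]
    - [0, -0.01, -0.15, 0, 0]
    - [0, 0, -0.15, 0, 0]
    - [0, 0, -0.15, 0, 0]

```text
clock: 3.85
position: [0.5961, 0.0399, 0.0102]
ee_rot: [2.136, 2.3, 0.025]
force: [2.4, 23.0, 22.9]
width: 0.004
gripper_force: 13.9
```

```bash
cat > m.py <<'E'
from h import *
th=np.deg2rad(3.9);ex=np.array([np.sin(th),-np.cos(th)]);ey=np.array([np.cos(th),np.sin(th)]);o=np.array([.5994,-.0124])
s=observe();p=s['position'];print(s['clock'],p,"tcp dock",(p[:2]-o)@ex*1000,(p[:2]-o)@ey*1000,s['force'])
A=[]
for n in("scene","side"):
    im,d,P=pts(n);hsv=cv2.cvtColor(im,cv2.COLOR_RGB2HSV);A.append(im)
    D=np.stack([(P[...,:2]-o)@ex,(P[...,:2]-o)@ey,P[...,2]],-1)*1000
    R=(d>0)&(abs(D[...,0]+50)<190)&(abs(D[...,1])<72)
    b=R&(hsv[...,0]>100)&(hsv[...,0]<125)&(hsv[...,1]>120)&(D[...,2]>55)
    q=D[b];print(" bin",len(q),np.round(np.percentile(q,[1,50,99],axis=0),1).tolist(),cv2.minAreaRect(q[:,:2].astype(np.float32)))
import sys
if len(sys.argv)>1: cv2.imwrite(sys.argv[1],np.hstack([cv2.resize(A[0][150:290,150:350],(400,280)),cv2.resize(A[1][130:270,190:390],(400,280))])[:,:,::-1])
E
python3 m.py pics/d.png
```

```text
3.85 [0.59613405 0.03988924 0.01016136] tcp dock -52.39028811177545 0.2980774808289861 [ 2.42843563 23.03800419 22.92639743]
 bin 324 [[-18.6, -58.1, 55.5], [32.7, 32.7, 71.8], [57.4, 53.4, 80.4]] ((-12.841217041015625, -3.4066238403320312), (143.1944122314453, 112.72518157958984), 1.8880358934402466)
 bin 735 [[-37.8, -58.8, 55.3], [51.6, -16.8, 66.1], [62.0, 51.4, 80.6]] ((11.590518951416016, -3.9102401733398438), (103.00580596923828, 112.97900390625), 0.9296723008155823)
```

View pics/d.png

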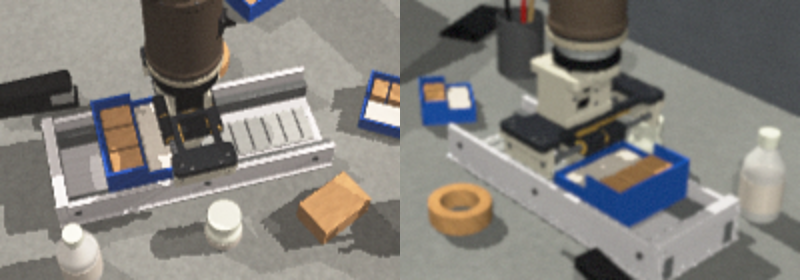

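The bin is over the teeth at dock x ≈ +12 and the bar is fully down. About 47 mm is left.

Request:
apply_moves:
  commands:
    - [0, 0, -0.15, 0, 0]
    - [0, 0, -0.15, 0, 0]
    - [0, 0, -0.15, 0, 0]
    - [0, 0, -0.1, 0, 0]
    - [0, 0, -0.07, 0, 0]

```text
clock: 4.58
position: [0.5964, 0.0026, 0.0102]
ee_rot: [2.136, 2.3, 0.024]
force: [1.2, 23.6, 25.0]
width: 0.003
gripper_force: 14.6
```

Request:
apply_moves:
  commands:
    - [0, 0, -0.05, 0, 0]
    - [0, 0, -0.05, 0, 0]
    - [0, 0, -0.05, 0, 0]
    - [0, 0, 0, 0, 0]

```text
clock: 5.08
position: [0.5965, -0.0066, 0.0102]
ee_rot: [2.136, 2.3, 0.024]
force: [1.7, 21.0, 25.0]
width: 0.006
gripper_force: 14.2
```

```bash
python3 m.py
```

```text
5.075 [ 0.59646276 -0.00661117  0.0101552 ] tcp dock -5.975201985333342 -2.53670718108926 [ 1.68816078 20.95460479 25.02435486]
 bin 346 [[30.0, -58.0, 55.7], [80.9, 28.0, 70.9], [103.7, 53.2, 81.0]] ((55.243194580078125, -2.823719024658203), (97.78408813476562, 113.0649642944336), 0.4803504943847656)
 bin 786 [[7.4, -58.4, 55.3], [92.1, -18.4, 66.4], [106.3, 52.8, 82.0]] ((56.517574310302734, -2.7748260498046875), (100.6265869140625, 113.85509490966797), 0.26800185441970825)
```

Still a few mm to go, and there is no sign of the stop in the force. More small steps.

Request:
apply_moves:
  commands:
    - [0, 0, -0.04, 0, 0]
    - [0, 0, -0.04, 0, 0]
    - [0, 0, -0.03, 0, 0]
    - [0, 0, 0, 0, 0]

```text
clock: 5.68
position: [0.5966, -0.0099, 0.0102]
ee_rot: [2.134, 2.304, 0.027]
force: [2.3, 30.5, 24.8]
width: 0.007
gripper_force: 22.3
```

Request:
apply_moves:
  commands:
    - [0, 0, -0.04, 0, 0]
    - [0, 0, 0, 0, 0]

```text
clock: 5.92
position: [0.5965, -0.0099, 0.0102]
ee_rot: [-2.133, -2.306, -0.03]
force: [1.1, 37.6, 25.2]
width: 0.005
gripper_force: 27.3
```

```bash
python3 m.py
```

```text
5.925 [ 0.59649772 -0.00987307  0.01018128] tcp dock -2.718473352272067 -2.7236926025573465 [ 1.08632217 37.60382044 25.17204673]
 bin 340 [[32.9, -58.5, 55.5], [84.1, 23.9, 71.3], [106.7, 53.2, 81.2]] ((58.1123046875, -3.0682525634765625), (97.70157623291016, 113.18779754638672), 0.20244035124778748)
 bin 786 [[10.9, -58.5, 55.3], [95.5, -18.6, 66.1], [109.7, 52.7, 80.9]] ((60.434879302978516, -2.0640640258789062), (113.67179107666016, 101.64251708984375), 89.47624206542969)
```

The bin is against the stop: the position holds while the force rises, and it measures dock x ≈ 59. I'll back off a few mm with the strip still pressed.

Request:
apply_moves:
  commands:
    - [0, 0, 0.15, 0, 0]
    - [0, 0, 0.15, 0, 0]
    - [0, 0, 0.1, 0, 0]
    - [0, 0, 0.1, 0, 0]
    - [0, 0, 0, 0, 0]

```text
clock: 6.65
position: [0.5962, -0.0013, 0.0101]
ee_rot: [2.143, 2.28, 0.005]
force: [3.1, -18.2, 27.3]
width: 0.003
gripper_force: 13.9
```

Request:
apply_moves:
  commands:
    - [0, 0, 0.03, 0.1, 0]
    - [0, 0, 0.03, 0.15, 0]
    - [0, 0, 0, 0.3, 0]
    - [0, 0, 0, 0.6, 0]
    - [0, 0, 0, 0.9, 0]
    - [0, 0, 0, 0.9, 0]
    - [0, 0, 0.8, 0, 0]
    - [0, 0, 0.8, 0, 0]
    - [0, 0, 0.8, 0, 0]
    - [0, 0, 0, 0, 0]
    - [0, 0, 0, 0, 0]

```text
clock: 8.02
position: [0.5901, 0.1526, 0.1829]
ee_rot: [2.144, 2.295, -0.0]
force: [-0.4, -1.3, -1.2]
width: 0.004
gripper_force: 0.0
```

```bash
python3 m.py pics/e.png
```

```text
8.025 [0.59008248 0.15264609 0.18290635] tcp dock -165.2976255058255 1.9297105003337893 [-0.41532867 -1.26819848 -1.15385241]
 bin 444 [[8.3, -58.1, 55.3], [71.8, 17.9, 65.9], [106.7, 52.9, 81.0]] ((-11.926063537597656, -1.3896408081054688), (113.39065551757812, 238.72544860839844), 89.20435333251953)
 bin 780 [[10.1, -58.8, 55.2], [96.6, -18.9, 65.7], [109.8, 52.3, 78.7]] ((-19.041488647460938, -2.140533447265625), (113.59346008300781, 258.60247802734375), 89.66400146484375)
```

View pics/e.png

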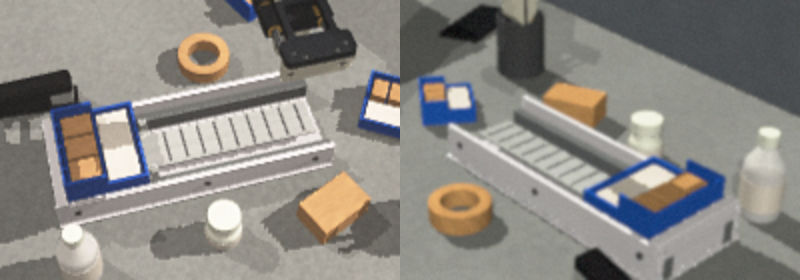

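The picture shows the bin home against the stop (left half, (100,150)), the strip free behind it, and the bystanders where they were. I'll check the strip's height and then hand in.

```bash
cat >> m.py <<'E'
ok=[]
for n in("scene","side"):
    im,d,P=pts(n)
    D=np.stack([(P[...,:2]-o)@ex,(P[...,:2]-o)@ey,P[...,2]],-1)*1000
    z=np.median(D[(d>0)&(D[...,0]>-200)&(D[...,0]<-30)&(abs(D[...,1])<20)][:,2]);print(n,"strip z",z);ok.append(z>23.5)
if all(ok): print(arm.sign_off())
E
python3 m.py
```

```text
8.125 [0.59032895 0.15139073 0.1826947 ] tcp dock -164.0284073875119 2.090230139407159 [ 0.03540468 -0.16558144 -1.11711852]
 bin 435 [[8.4, -58.2, 55.3], [71.2, 12.9, 66.1], [106.6, 53.3, 81.1]] ((-13.133346557617188, -2.136688232421875), (112.54203796386719, 240.48858642578125), 89.74317169189453)
 bin 781 [[9.1, -58.7, 55.3], [95.5, -16.5, 65.7], [109.7, 52.1, 79.0]] ((-28.003524780273438, -2.8386154174804688), (112.39078521728516, 277.3766174316406), 89.89866638183594)
scene strip z 355.7303367432138
side strip z 301.6770593917962
the job is handed in; nothing more can be done
None
```

I handed the job in: the bin stands against the end stop at dock x ≈ 59 mm and the hand is clear, but my last check that the bar is back up was invalid. It measured the hand (strip z read 0.30–0.36 m) and still triggered the sign-off, so bar-up and teeth locked rest only on the last picture.

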